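Burp the kimchi box: lid off, hold the vent dial at its third click

ROBOT

A 6-joint arm with a two-finger parallel gripper is mounted at the origin on the work surface. World frame = base frame: x ahead of the robot, y to its left, z up, the work surface at z = 0. Lengths are in m, angles in rad, forces in N, time in s.
With the tool pointing down it reaches from about 0.4 to 0.925 m from the base axis. Payload 3.4 kg.
Tool frame: the origin (TCP) lies between the finger pads; the fingertips stand 17 mm ahead of it and the grasp point (between the pads) lies 2 mm behind it; z points along the fingers, y is the line along which they close (so a half turn about z gives the same grasp; the last joint's range is limited). The gripper opens to 85 mm and grips with 20 to 120 N. Pads are 22 mm wide; open, the fingers measure 114 mm over their backs; the gripper's body (76 mm by 85 mm) begins 54 mm behind the grasp point. The pads swing forward as they close: fully open they stand 13 mm farther back than shut.
Start: joints at [-1.423, 0.307, 1.506, -0, 1.328, -0.073], TCP at [0.126, -0.561, 0.217] pointing down, gripper open.
Joint ranges: [-3.12, 3.12], [-1.05, 2.28], [0.14, 2.33], [-1.42, 4.57], [0.1, 2.73], [-2.68, 2.68]. Speed limits (rad/s): [2.57, 2.57, 3.14, 3.14, 3.14, 3.14].

INTERFACE

Orientations are given as a unit quaternion [x, y, z, w].
In Python, from bench import sensors, vision, bot gives the robot as it stands. The module is installed in compiled form; this text tells all that it offers.
- The arm moves only by the shell command python3 -m creep 'ROWS' [FORCE]. ROWS is JSON, a list of rows, each a list of 3 entries, a list of its own where there are three numbers: the gripper command: -1 is fully open, 1 is shut, values between are in proportion, then the shift along the tool's x, y, z in m, then the turn, a rotation vector about the tool's x, y, z in rad. In form: [[claw, [dx, dy, dz], [ax, ay, az]], ...]. A call has 1 to 20 rows; each row shifts and turns the commanded pose from where the row before left it, along the tool's axes as they then stand; what a row does not reach is not made up. A row lasts 1/12 s, in which the tool goes at most 41.7 mm and 7.16 degrees, less where a joint would pass 70% of its speed; a pose out of reach is approached as far as the arm can. A call is refused whole if a number of a shift passes 0.0417 or a number of a turn 0.125, either way. A call with a gripper value outside its range is refused whole. The fingers move at their own pace and stop on an object; FORCE is the grip in N (left out, the last holds). Time passes only in rows, so rows that do not move let the fingers close. It gives the time, the measured TCP pose, the force, the opening and the grip force at its end, in the units of the state.
- sensors.get_state(): the state, without advancing time (a new reading comes with each control period).
- vision.read_camera(name): name is "side" or "top" or "wrist"; returns (picture, depth): 384x512x3 uint8, red, green, blue; 384x512 float32, m along the optical axis (not along the pixel's ray), 0 where there is no reading.
- vision.get_calibration(name): a dict with "fov_y" (degrees; the focal length in pixels is half the picture's height over the tangent of half this angle, whatever the lens; pixels are square), "cx", "cy" (the principal point, pixels), "view" (4x4, takes a point from world to camera coordinates). Camera axes: x right, y up, looking along -z (the intrinsics and any distortion apply to the point x, -y, -z); pixel columns grow to the right and rows downward; lengths in m; the calibration is good to about 2 mm. A picture is of the moment at which its call begins: read the wrist's pose just before it. get_calibration takes no time and is no camera call; for the wrist camera it gives the pose at the moment of the call.
- bot.hand_in(): hands the job in; it is judged then, once.
The state is a dict: "time_s": time; "qpos": joint angles; "qvel": joint speeds; "tau": joint torques, N m; "position": TCP position; "tcp_rot": TCP orientation; "force": force on the tool from outside, world axes, zero at the start; "moment": the same for the moment, N m; "gripper_width": finger opening in m; "finger_force": force on a finger pad.
Only numpy, scipy, OpenCV 4.12 (cv2) and the standard library are available. Lean on these libraries where they do the work, as an engineer would, in place of code of your own. Each camera call takes 0.05 s, during which the arm holds its last target. There are 200 camera calls.

TASK

Let the gas out of the kimchi box: lift its loose lid off by the knob, set it down flat in the middle of the grey mat without dropping or tipping it, and let go. Then take the orange vent dial on the box's press plate, turn it anticlockwise past its first two clicks to the third (the red dot), and keep holding it there against its spring: the job finishes with the dial still held at the third click, and everything else on the cart left where it was.

Things in the scene. Friction and masses are not known exactly. Their poses are not given: they have to be found in the camera images.
- box: Clear rectangular kimchi box, 200 x 150 mm, rim 110 mm above the cart top, walls 3 mm, heavy and fixed in place. Origin: centre of its underside; x along the 200 mm side, z up. Inside, 14 mm below the rim, lies a white press plate with the vent dial at the box's centre; beside it marks for the dial's white end: tiny dark dot closed, two dark dots first and second step, large red dot third.
- lid: Loose olive-green lid of the box, 211 x 161 mm, 72 mm high over all, 0.2 kg. Origin: centre of its underside (lower edge of the skirt), x along the 211 mm side. Closed, its flange rests on the box rim with the skirt reaching 8 mm below the rim outside, 2.5 mm clear all round; its raised middle (170 x 120 mm, top 40 mm above the origin) covers the dial. It is not fastened: it lifts straight up.
- lid_knob (a point): Centre of the lid's dark oblong knob, 61 mm above the lid's origin on its axis. Knob head 46 mm along the lid's x, 26 mm across (y), 22 mm high, 10 mm of free space beneath it.
- mat: Grey silicone mat 260 x 210 mm, 3 mm thick, fixed flat on the cart top. Origin: centre of its underside; x along the 260 mm side.
- vent_grip (a point): Point on the turning axis of the orange vent dial, at the height to grip its upright wing, 123 mm above the cart top. The wing is 56 mm long (along this point's x axis, which turns with the dial), 14 mm thick, 30 mm high; its top is 9 mm above this point (22 mm above the box rim) and its foot, on a 60 mm grey disc, 21 mm below this point. With the dial closed the wing's white-marked end points along the box's +x.
- vent_dial (a joint): Angle of the vent dial in rad: 0 closed, growing anticlockwise seen from above. Clicks at 0.42 (first), 0.84 (second), 1.26 (third); end stop at 1.30, just past the third. If let go, a spring turns it fully shut from anywhere. Holding it at the third takes about 0.10 N m, passing the hump before each click 0.08, 0.10 and 0.13 N m.
- weight_a: White ceramic lid weight, 80 mm across, 44 mm high, loose, on the cart top. Origin: centre of its underside.
- weight_b: Second white ceramic lid weight, the same.
- chopstick_a: Stainless chopstick, 230 mm long (along its y), 6 mm wide, 5 mm thick, lying loose on the far side. Origin: centre of its underside.
- chopstick_b: Second stainless chopstick, the same.
- scraper: Scraper with white handle and red silicone blade, 230 mm long (along its x), 55 mm wide, 12 mm high, lying loose. Origin: on its underside, 120 mm from the handle's end.
- bowl: Small stainless bowl, 116 mm across, 50 mm high, loose. Origin: centre of its underside.
- jar: Glass jar with red cap, 68 mm across, 110 mm high, loose. Origin: centre of its underside.

How it is judged:
On the way, in this order (a step that is already met when the one before it is completed fails the run):
1. the lid is lifted clear of the box in the fingers (z of lid in the frame of box above 0.14 m and contact force between the fingers and lid above 0.5 N), for 0.2 s.
2. the lid lies flat in the middle of the mat, let go (horizontal distance between lid and mat below 0.05 m and angle between lid's own z axis and vertical below 0.08 rad and contact force between lid and mat above 0.5 N and contact force between lid and the arm below 0.1 N and contact force between lid and the fingers below 0.1 N and linear speed of lid below 0.03 m/s), for 0.3 s.
3. the fingers have turned the dial past two clicks to the third (value of joint vent_dial above 1.12 rad and contact force between the fingers and vent_dial above 0.5 N), for 0.3 s.
At the end, for the whole second after the job is handed in: The fingers hold the vent dial at the third click (angle above 1.12 rad, within 8 degrees of the click); the lid lies flat on the mat, its centre within 50 mm of the mat's centre, touched by neither fingers nor arm, at rest (all of step 2 and all of step 3); the arm keeps its last pose, push and grip.
It fails at once if the lid is dropped (falls freely more than about 20 mm) (contact force between lid and the fingers below 0.1 N and linear speed of lid above 0.62 m/s).
It fails at once if the lid is tipped by more than 35 degrees (angle between lid's own z axis and vertical above 0.61 rad).
It fails at once if another loose thing on the cart is shifted by more than 20 mm or tipped over (distance of any of weight_a, weight_b, chopstick_a, chopstick_b, scraper, bowl, jar from where it was at the start of the episode above 0.02 m or angle between any of weight_a, weight_b, chopstick_a, chopstick_b, scraper, bowl, jar's own z axis and vertical above 0.5 rad).
It also fails if it takes over 58 s, if anything falls off the work surface, if the arm or the gripper's body presses on something with over 40 N, if the wrist force passes 120 N, or if a joint passes its speed limit or range.

## Working session

There is one attempt and no reset: what is moved stays moved. The work goes in short steps, Python scripts to look and compute and a shell command to move; the robot and the scene stay as the last step left them, time stands still between calls to the robot, and variables do not carry over. Pictures are saved under pics/ and viewed, at most 10 in all, crops included, and the job is handed in when it is done.

```bash
mkdir -p pics
cat > h.py <<'E'
import numpy as np, cv2
from bench import sensors, vision, bot
def cam(n):
    c=vision.get_calibration(n); p,d=vision.read_camera(n); return c,p,d
def K(c):
    f=192/np.tan(np.radians(c['fov_y'])/2); return f,c['cx'],c['cy']
def cloud(c,d):
    f,cx,cy=K(c); v,u=np.mgrid[:384,:512]
    P=np.stack([(u-cx)/f*d,-(v-cy)/f*d,-d,np.ones_like(d)],-1)
    return (P@np.linalg.inv(np.array(c['view'])).T)[...,:3]
E
python3 - <<'E'
from h import *
for n in ['top','side']:
    c,p,d=cam(n); cv2.imwrite(f'pics/{n}0.png',p[...,::-1]); np.savez(f'{n}0.npz',p=p,d=d,w=cloud(c,d)); print(n,c)
s=sensors.get_state(); print(s)
E
```

```text
top {'fov_y': 49.018323353256584, 'cx': 258.4603313852164, 'cy': 199.83486504375944, 'view': array([[ 0.02675142, -0.99961129,  0.00785101, -0.02720368],
       [ 0.99505564,  0.02737933,  0.09547062, -0.56909307],
       [-0.09564846,  0.00525822,  0.99540129, -1.35970039],
       [ 0.        ,  0.        ,  0.        ,  1.        ]])}
side {'fov_y': 47.40244723270715, 'cx': 258.4850246580786, 'cy': 196.12473276729833, 'view': array([[ 9.68462140e-01, -2.49158627e-01,  1.03007654e-03,
        -5.59622588e-01],
       [ 1.88409392e-01,  7.35026877e-01,  6.51335083e-01,
        -1.74234176e-01],
       [-1.63042889e-01, -6.30599293e-01,  7.58789528e-01,
        -1.70299827e+00],
       [ 0.00000000e+00,  0.00000000e+00,  0.00000000e+00,
         1.00000000e+00]])}
{'time_s': 0.1, 'qpos': array([-1.42248681e+00,  3.07472725e-01,  1.50754603e+00, -1.88231168e-05,
        1.32841494e+00, -7.34586938e-02]), 'qvel': array([-0.00198864, -0.00178356, -0.00294831,  0.00035643,  0.00122349,
        0.00132561]), 'tau': array([ 6.12616659e-04, -4.58529210e+01, -2.52607638e+01, -1.10082628e-04,
        5.64525937e-03,  1.56954155e-05]), 'position': array([ 0.12636848, -0.56026454,  0.21628654]), 'tcp_rot': array([ 9.93857982e-01,  1.10659228e-01, -4.35707598e-05, -9.19533341e-04]), 'force': array([ 0.17126818,  0.02521002, -0.09881632]), 'moment': array([-0.02703899,  0.03064129, -0.01984352]), 'finger_force': 0.0, 'gripper_width': 0.08545429105385202}
```

View pics/top0.png

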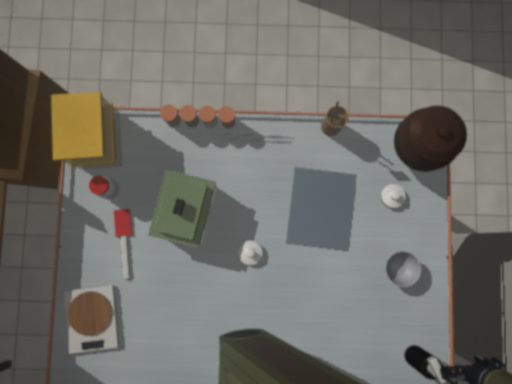

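View pics/side0.png

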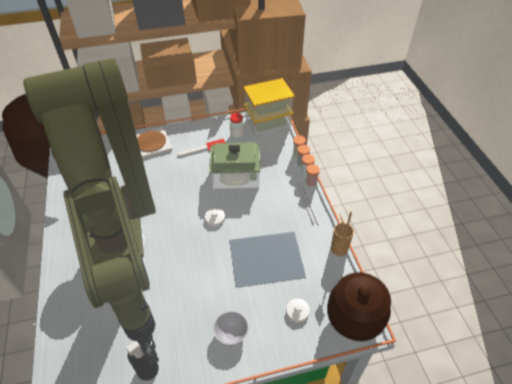

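The top view shows the green lid at about (182,207) with its dark knob at (180,207), and the mat at (321,208). Weights are at (251,253) and (393,196), the bowl at (404,269), the jar at (99,186) and the scraper at (124,240). The side view agrees: knob at (234,148), mat at (267,258).

Run:
```python
from h import *
for n in ['top','side']:
    z=np.load(n+'0.npz'); p=z['p'].astype(int);d=z['d'];w=z['w']
    hsv=cv2.cvtColor(z['p'],cv2.COLOR_RGB2HSV)
    win=np.zeros((384,512),bool)
    if n=='top': win[160:255,140:225]=1; mw=np.s_[160:255,280:362]
    else: win[135:190,200:270]=1; mw=np.s_[225:295,220:315]
    ok=win&(d>0)
    g=ok&(hsv[...,1]>70)&(hsv[...,0]>30)&(hsv[...,0]<60)
    Z=w[...,2]
    print(n,'lid z pct',np.percentile(Z[g],[2,10,30,50,70,90,98]).round(3))
    for lo,hi in [(.10,.13),(.13,.15)]:
        m=g&(Z>lo)&(Z<hi)
        if m.sum()>20: r=cv2.minAreaRect((w[m][:,:2]*1000).astype(np.float32)); print(lo,r,np.median(Z[m]))
    k=ok&(Z>.158)&(Z<.19)
    r=cv2.minAreaRect((w[k][:,:2]*1000).astype(np.float32)); print('knob',k.sum(),r,np.median(Z[k]),Z[k].max())
    sub=np.zeros_like(win); sub[mw]=1
    # mat darker than cart
    v=p.sum(-1); print('mat px',p[208,321] if n=='top' else p[258,267], 'cart',p[208,275] if n=='top' else p[258,215])
    m=sub&(d>0)&(v<330)&(hsv[...,1]<110)&(abs(Z)<.02)
    m=cv2.morphologyEx(m.astype(np.uint8),cv2.MORPH_OPEN,np.ones((5,5)))>0
    r=cv2.minAreaRect((w[m][:,:2]*1000).astype(np.float32)); print('mat',m.sum(),r,np.median(Z[m]))
```

```text
Traceback (most recent call last):
IndexError: index -1 is out of bounds for axis 0 with size 0
```

Run:
```python
from h import *
for n,pts in [('top',[(182,180),(180,207),(200,225),(321,208),(275,208)]),('side',[(234,148),(234,163),(250,163),(267,258),(215,258)])]:
    z=np.load(n+'0.npz'); p=z['p'];d=z['d'];w=z['w'];hsv=cv2.cvtColor(p,cv2.COLOR_RGB2HSV)
    print(n,(d>0).mean())
    for u,v in pts: print((u,v),p[v,u],hsv[v,u],d[v,u],w[v,u].round(3))
```

```text
top 0.9958852132161459
(182, 180) [101 112  87] [ 43  57 112] 1.2768339 [0.613 0.222 0.141]
(180, 207) [48 50 48] [60 10 50] 1.2356813 [0.528 0.219 0.174]
(200, 225) [68 75 60] [44 51 75] 1.2908348 [0.479 0.166 0.114]
(321, 208) [ 92 100 104] [100  29 104] 1.4079926 [ 0.55  -0.222  0.006]
(275, 208) [141 147 146] [ 85  10 147] 1.4088647 [ 0.546 -0.068  0.003]
side 0.9956817626953125
(234, 148) [70 70 67] [30 11 70] 1.801006 [0.53  0.221 0.169]
(234, 163) [104 113  89] [ 41  54 113] 1.7881577 [0.517 0.167 0.138]
(250, 163) [102 111  87] [ 41  55 111] 1.7951413 [0.582 0.155 0.133]
(267, 258) [138 148 153] [100  25 153] 1.6468554 [ 0.553 -0.226  0.005]
(215, 258) [209 214 214] [ 90   6 214] 1.6502188 [ 0.363 -0.175  0.002]
```

Run:
```python
from h import *
def rect(w,m): 
    r=cv2.minAreaRect((w[m][:,:2]*1000).astype(np.float32)); return [np.round(x,1) for x in r],w[m].mean(0).round(3),np.median(w[m][:,2]).round(3),int(m.sum())
for n in ['top','side']:
    z=np.load(n+'0.npz');d=z['d'];w=z['w'];hsv=cv2.cvtColor(z['p'],cv2.COLOR_RGB2HSV).astype(int);X,Y,Z=np.moveaxis(w,-1,0)
    near=(np.hypot(X-.535,Y-.22)<.16)
    print(n,'lidtop',rect(w,near&(abs(Z-.142)<.008)))
    print('lid all',rect(w,near&(Z>.10)&(Z<.15)))
    print('knob',rect(w,near&(Z>.158)))
    m=(np.hypot(X-.55,Y+.22)<.2)&(abs(Z)<.015)&(hsv[...,0]>92)&(hsv[...,1]>19)
    m=cv2.morphologyEx(m.astype(np.uint8),cv2.MORPH_OPEN,np.ones((5,5)))>0
    print('mat',rect(w,m))
    # other things above cart
    o=(Z>.02)&(X>.2)&(X<.95)&(abs(Y)<.75)&~near
    k,l,st,ce=cv2.connectedComponentsWithStats(o.astype(np.uint8))
    for i in range(1,k):
        if st[i,4]>25: mm=l==i; print('  obj',w[mm].min(0).round(2),w[mm].max(0).round(2))
```

```text
top lidtop ([array([531.1, 224.6]), array([121.4, 169.6]), np.float64(77.6)], array([0.53 , 0.224, 0.141]), np.float64(0.141), 2101)
lid all ([array([531.6, 224.9]), array([162.8, 210.7]), np.float64(77.6)], array([0.529, 0.22 , 0.13 ]), np.float64(0.139), 3428)
knob ([array([530.9, 224.1]), array([26.5, 45.8]), np.float64(78.7)], array([0.531, 0.223, 0.172]), np.float64(0.173), 148)
mat ([array([ 549.9, -222.5]), array([208.3, 256.7]), np.float64(84.2)], array([ 0.548, -0.223,  0.003]), np.float64(0.003), 4621)
  obj [ 0.2  -0.65  0.02] [0.87 0.65 1.41]
  obj [ 0.44 -0.    0.02] [0.63 0.52 1.41]
  obj [ 0.44 -0.5   0.02] [ 0.64 -0.    1.41]
  obj [ 0.36 -0.02  0.02] [0.44 0.05 1.41]
  obj [ 0.3  -0.53  0.02] [ 0.44 -0.    1.41]
  obj [ 0.2  -0.    0.02] [0.44 0.59 1.41]
  obj [ 0.2  -0.19  0.55] [ 0.44 -0.    1.41]
side lidtop ([array([530.3, 223.5]), array([129.3, 170. ]), np.float64(78.2)], array([0.529, 0.217, 0.141]), np.float64(0.141), 767)
lid all ([array([529.8, 221.1]), array([170. , 211.1]), np.float64(77.7)], array([0.526, 0.201, 0.129]), np.float64(0.137), 1404)
knob ([array([530.6, 222.1]), array([29.6, 44.7]), np.float64(87.0)], array([0.53 , 0.219, 0.17 ]), np.float64(0.171), 74)
mat ([array([ 550.4, -222.5]), array([208.1, 255.2]), np.float64(84.0)], array([ 0.549, -0.227,  0.002]), np.float64(0.002), 3051)
  obj [ 0.2  -0.23  0.59] [ 0.21 -0.16  0.86]
  obj [ 0.21 -0.65  0.02] [0.87 0.65 0.23]
  obj [0.56 0.45 0.02] [0.63 0.52 0.12]
  obj [0.2  0.45 0.02] [0.26 0.6  0.03]
  obj [ 0.36 -0.03  0.02] [0.43 0.05 0.05]
  obj [ 0.56 -0.5   0.02] [ 0.63 -0.42  0.05]
  obj [ 0.3  -0.54  0.02] [ 0.42 -0.42  0.06]
```

```bash
python3 -m creep '[[-1,[0,0,-0.01],[0,0,0.1095]],[-1,[0,0,-0.01],[0,0,0.1095]],[-1,[0,0,-0.01],[0,0,0.1095]],[-1,[0,0,-0.01],[0,0,0.1095]],[-1,[0.0185,-0.032,0],[0,0,0]],[-1,[0.0185,-0.032,0],[0,0,0]],[-1,[0.0185,-0.032,0],[0,0,0]],[-1,[0.0185,-0.032,0],[0,0,0]],[-1,[0.0185,-0.032,0],[0,0,0]],[-1,[0.0185,-0.032,0],[0,0,0]],[-1,[0.0185,-0.032,0],[0,0,0]],[-1,[0.0185,-0.032,0],[0,0,0]],[-1,[0.0185,-0.032,0],[0,0,0]],[-1,[0.0185,-0.032,0],[0,0,0]],[-1,[0.0185,-0.032,0],[0,0,0]],[-1,[0.0185,-0.032,0],[0,0,0]],[-1,[0.0185,-0.032,0],[0,0,0]],[-1,[0.0185,-0.032,0],[0,0,0]],[-1,[0.0185,-0.032,0],[0,0,0]],[-1,[0,0,0],[0,0,0]]]'
cat >> h.py <<'E'
from scipy.spatial.transform import Rotation as R
def st(goal=None,long=None):
    s=sensors.get_state(); r=R.from_quat(s['tcp_rot']); M=r.as_matrix()
    print('t',s['time_s'],'pos',s['position'].round(4),'yaw x',np.degrees(np.arctan2(M[1,0],M[0,0])).round(2),'z',M[:,2].round(3),'q',s['qpos'].round(2),'F',s['force'].round(1),'M',s['moment'].round(2),'w',round(s['gripper_width'],4),'ff',s['finger_force'])
    if goal is not None: print('tool shift',(M.T@(np.array(goal)-s['position'])).round(4))
    return s
E
python3 -c "
from h import *
st([.531,.224,.25])"
```

```text
time_s: 1.77
position: [0.5045, -0.1468, 0.2567]
tcp_rot: [0.994, -0.105, 0.001, -0.002]
force: [0.4, -0.3, -0.4]
gripper_width: 0.0856
finger_force: 0.0
t 1.7667 pos [ 0.5045 -0.1468  0.2567] yaw x -12.09 z [ 0.003  0.003 -1.   ] q [-0.37  0.21  1.55  0.    1.39  1.41] F [ 0.4 -0.3 -0.4] M [-0.02  0.02 -0.04] w 0.0856 ff 0.0
tool shift [-0.0517 -0.3681  0.0079]
```

```bash
python3 -m creep '[[-1,[-0.0043,-0.0307,0],[0,0,0]],[-1,[-0.0043,-0.0307,0],[0,0,0]],[-1,[-0.0043,-0.0307,0],[0,0,0]],[-1,[-0.0043,-0.0307,0],[0,0,0]],[-1,[-0.0043,-0.0307,0],[0,0,0]],[-1,[-0.0043,-0.0307,0],[0,0,0]],[-1,[-0.0043,-0.0307,0],[0,0,0]],[-1,[-0.0043,-0.0307,0],[0,0,0]],[-1,[-0.0043,-0.0307,0],[0,0,0]],[-1,[-0.0043,-0.0307,0],[0,0,0]],[-1,[-0.0043,-0.0307,0],[0,0,0]],[-1,[-0.0043,-0.0307,0],[0,0,0]],[-1,[0,0,0],[0,0,0]],[-1,[0,0,0],[0,0,0]]]' >/dev/null
python3 -c "
from h import *
st([.531,.224,.166])
c,p,d=cam('wrist');w=cloud(c,d);cv2.imwrite('pics/w1.png',p[...,::-1])
X,Y,Z=np.moveaxis(w,-1,0)
k=(d>0)&(np.hypot(X-.531,Y-.224)<.04)&(Z>.165)&(Z<.182)
print(k.sum(),cv2.minAreaRect((w[k][:,:2]*1000).astype(np.float32)),np.median(Z[k]))
"
```

```text
t 2.9333 pos [0.5287 0.2202 0.2564] yaw x -12.22 z [-0.001 -0.001 -1.   ] q [ 0.32  0.28  1.45 -0.    1.42  2.11] F [ 0.7 -0.5  0.2] M [-0.03  0.03 -0.02] w 0.0857 ff 0.0
tool shift [ 0.0015 -0.0043  0.0904]
1633 ((530.3319091796875, 225.7626495361328), (25.83151626586914, 45.20130920410156), 77.84815216064453) 0.1738033099980155
```

View pics/w1.png

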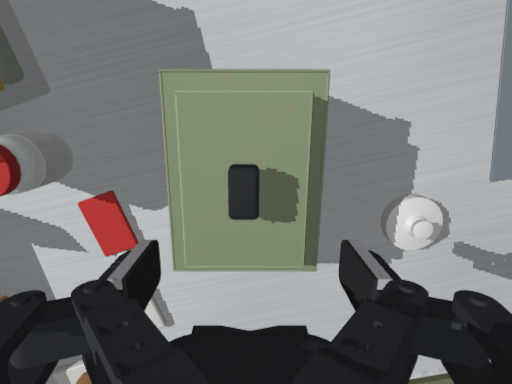

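The wrist view shows the knob at (244,192), lined up with the fingers. Its depth fit gives (0.530, 0.226), top at 0.174, matching the other views. I'll descend and grip.

```bash
python3 -m creep '[[-1,[0.0015,-0.005,0.01],[0,0,0]],[-1,[0,0,0.015],[0,0,0]],[-1,[0,0,0.015],[0,0,0]],[-1,[0,0,0.015],[0,0,0]],[-1,[0,0,0.015],[0,0,0]],[-1,[0,0,0.01],[0,0,0]],[-1,[0,0,0.01],[0,0,0]],[-1,[0,0,0],[0,0,0]],[0.5,[0,0,0],[0,0,0]],[1,[0,0,0],[0,0,0]],[1,[0,0,0],[0,0,0]],[1,[0,0,0],[0,0,0]],[1,[0,0,0],[0,0,0]],[1,[0,0,0],[0,0,0]],[1,[0,0,0],[0,0,0]],[1,[0,0,0],[0,0,0]]]' 40 >/dev/null
python3 -c "
from h import *
st([.531,.225,.166])"
```

```text
t 4.3167 pos [0.5317 0.2239 0.1673] yaw x -12.38 z [ 0.  0. -1.] q [0.33 0.35 1.57 0.   1.22 2.11] F [-0.7  0.  -0.8] M [-0.04  0.01  0.04] w -0.0003 ff 0.0
tool shift [-0.0009 -0.0009  0.0013]
```

```bash
python3 -c "
from h import *
c,p,d=cam('wrist');cv2.imwrite('pics/w2.png',p[...,::-1])
w=cloud(c,d);X,Y,Z=np.moveaxis(w,-1,0)
for n in ['top','wrist']:
    if n=='top': c,p,d=cam('top');w=cloud(c,d);X,Y,Z=np.moveaxis(w,-1,0)
    m=(d>0)&(np.hypot(X-.531,Y-.224)<.16)&(Z>.12)&(Z<.146); print(n,cv2.minAreaRect((w[m][:,:2]*1000).astype(np.float32)),np.percentile(Z[m],[5,50,95]))
"
```

```text
top ((529.8275756835938, 218.73092651367188), (131.48916625976562, 169.89161682128906), 77.43209838867188) [0.1354938  0.14119173 0.1448719 ]
wrist ((529.8275756835938, 218.73092651367188), (131.48916625976562, 169.89161682128906), 77.43209838867188) [0.1354938  0.14119173 0.1448719 ]
```

View pics/w2.png

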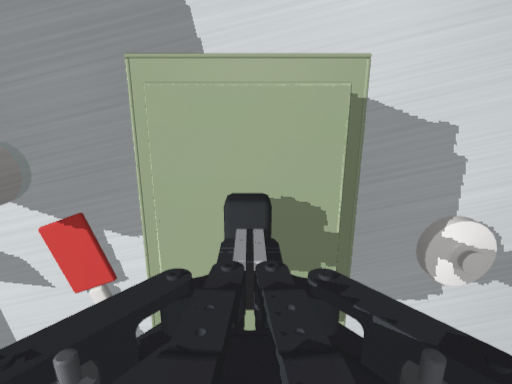

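The picture shows the shut fingertips at (250,245), with the knob's far end at (248,215), so the grip missed. I'll measure tips against knob with the wrist depth.

```bash
python3 -c "
from h import *
s=st()
c,p,d=cam('wrist');w=cloud(c,d)
for u in (240,248,260):
  for v in range(190,330,8): print(u,v,w[v,u].round(3),round(float(d[v,u]),3),p[v,u])
V=np.linalg.inv(c['view']);print('cam',V[:3,3],V[:3,2])
"
```

```text
t 4.4167 pos [0.5316 0.2239 0.1672] yaw x -12.38 z [ 0.  0. -1.] q [0.33 0.35 1.57 0.   1.22 2.11] F [ 0.1 -0.  -0.6] M [-0.01  0.02  0.01] w -0.0001 ff 0.0
240 190 [0.552 0.226 0.143] 0.186 [148 162 130]
240 198 [0.553 0.225 0.168] 0.163 [35 37 40]
240 206 [0.551 0.225 0.174] 0.157 [51 53 56]
240 214 [0.546 0.226 0.173] 0.159 [53 55 59]
240 222 [0.542 0.227 0.173] 0.16 [52 55 57]
240 230 [0.543 0.226 0.187] 0.147 [131 133 137]
240 238 [0.543 0.226 0.196] 0.138 [131 133 137]
240 246 [0.543 0.226 0.206] 0.129 [131 133 137]
240 254 [0.543 0.226 0.214] 0.12 [131 133 137]
240 262 [0.543 0.225 0.22 ] 0.115 [109 112 115]
240 270 [0.543 0.225 0.227] 0.108 [40 42 45]
240 278 [0.543 0.225 0.233] 0.102 [39 39 44]
240 286 [0.543 0.225 0.237] 0.098 [30 30 31]
240 294 [0.541 0.225 0.239] 0.097 [25 26 28]
240 302 [0.533 0.227 0.231] 0.107 [36 37 40]
240 310 [0.529 0.228 0.23 ] 0.109 [34 36 40]
240 318 [0.526 0.229 0.23 ] 0.11 [35 37 40]
240 326 [0.525 0.229 0.233] 0.107 [30 30 33]
248 190 [0.551 0.221 0.143] 0.187 [148 162 131]
248 198 [0.552 0.22  0.166] 0.164 [35 36 38]
248 206 [0.55  0.221 0.17
[... 906 characters left out ...]
 0.174] 0.159 [52 54 56]
260 230 [0.54  0.217 0.186] 0.148 [130 132 136]
260 238 [0.541 0.217 0.198] 0.136 [131 133 136]
260 246 [0.541 0.218 0.205] 0.13 [131 133 137]
260 254 [0.541 0.218 0.213] 0.122 [131 134 137]
260 262 [0.541 0.218 0.219] 0.116 [129 131 134]
260 270 [0.542 0.218 0.228] 0.107 [41 42 45]
260 278 [0.542 0.218 0.233] 0.102 [40 40 45]
260 286 [0.542 0.218 0.238] 0.097 [40 39 44]
260 294 [0.541 0.219 0.24 ] 0.096 [28 30 31]
260 302 [0.539 0.219 0.242] 0.094 [26 28 30]
260 310 [0.528 0.221 0.23 ] 0.108 [34 36 39]
260 318 [0.525 0.222 0.23 ] 0.109 [35 35 39]
260 326 [0.524 0.222 0.234] 0.106 [31 30 33]
cam [0.59605048 0.2101129  0.32397329] [ 0.25633414 -0.05628861  0.96494787]
```

The grey pads span z from about 0.183 to 0.220 in depth, while the state implies tips at 0.150. So the fingers really stand about 32 mm higher than the reported z, and xy is right. I'll open, go 31 mm lower and grip again.

```bash
python3 -m creep '[[-1,[0,0,0],[0,0,0]],[-1,[0,0,0],[0,0,0]],[-1,[0,0,0],[0,0,0]],[-1,[0,0,0],[0,0,0]],[-1,[0,0,0],[0,0,0]],[-1,[0,0,0],[0,0,0]],[-1,[0,0,0.008],[0,0,0]],[-1,[0,0,0.008],[0,0,0]],[-1,[0,0,0.008],[0,0,0]],[-1,[0,0,0.007],[0,0,0]],[-1,[0,0,0],[0,0,0]]]'; python3 -c "
from h import *
st()
c,p,d=cam('wrist');w=cloud(c,d);X,Y,Z=np.moveaxis(w,-1,0)
# finger points within x slab of tool
m=(d>0)&(np.hypot(X-.531,Y-.224)<.07)&(Z>.147)
e=np.array([-.215,-.977]); t=(w[...,:2]-[.531,.2245])@e
for a in range(-60,60,8):
  q=m&(t*1000>=a)&(t*1000<a+8)
  if q.sum(): print(a,q.sum(),Z[q].min().round(3),np.percentile(Z[q],20).round(3))
"
```

```text
time_s: 5.38
position: [0.53, 0.2233, 0.1337]
tcp_rot: [0.994, -0.108, -0.002, 0.001]
force: [0.3, -0.5, 0.2]
gripper_width: 0.0851
finger_force: 0.0
t 5.3833 pos [0.53   0.2233 0.1337] yaw x -12.39 z [-0.004 -0.001 -1.   ] q [0.33 0.38 1.62 0.   1.15 2.11] F [ 0.3 -0.5  0.2] M [-0.05  0.03  0.02] w 0.0851 ff 0.0
-60 2756 0.168 0.211
-52 1833 0.164 0.194
-44 2991 0.16 0.177
-36 1675 0.217 0.225
-28 2152 0.222 0.231
-20 2397 0.156 0.226
-12 4091 0.155 0.174
-4 3766 0.155 0.174
4 3844 0.156 0.173
12 2176 0.22 0.229
20 2057 0.224 0.233
28 1890 0.218 0.226
36 2589 0.161 0.178
44 2105 0.16 0.185
52 2130 0.169 0.209
```

```bash
python3 -m creep '[[1,[0,0,0],[0,0,0]],[1,[0,0,0],[0,0,0]],[1,[0,0,0],[0,0,0]],[1,[0,0,0],[0,0,0]],[1,[0,0,0],[0,0,0]],[1,[0,0,0],[0,0,0]],[1,[0,0,0],[0,0,0]],[1,[0,0,0],[0,0,0]]]' 40
```

```text
time_s: 6.1
position: [0.5321, 0.224, 0.1367]
tcp_rot: [0.994, -0.108, 0.001, -0.0]
force: [-0.2, 0.1, 3.8]
gripper_width: 0.0252
finger_force: 40.9
```

```bash
python3 -m creep '[[1,[0,0,-0.003],[0,0,0]],[1,[0,0,-0.005],[0,0,0]],[1,[0,0,-0.005],[0,0,0]],[1,[0,0,-0.008],[0,0,0]],[1,[0,0,-0.01],[0,0,0]],[1,[0,0,-0.01],[0,0,0]],[1,[0,0,-0.01],[0,0,0]],[1,[0,0,-0.01],[0,0,0]],[1,[0,0,-0.01],[0,0,0]],[1,[0,0,-0.005],[0,0,0]],[1,[0,0,0],[0,0,0]],[1,[0,0,0],[0,0,0]],[1,[0,0,0],[0,0,0]]]' 
python3 -c "
from h import *
s=st([.55,-.2225,.21])
c,p,d=cam('top');w=cloud(c,d);X,Y,Z=np.moveaxis(w,-1,0)
m=(d>0)&(np.hypot(X-.531,Y-.224)<.16)&(Z>.175)&(Z<.235)
m=m&(cv2.cvtColor(p,cv2.COLOR_RGB2HSV)[...,1]>35)
print(m.sum(),np.percentile(Z[m],[5,50,95]))
"
```

```text
time_s: 7.18
position: [0.5312, 0.2236, 0.2116]
tcp_rot: [0.994, -0.108, -0.0, 0.0]
force: [-0.3, -0.3, -1.7]
gripper_width: 0.0254
finger_force: 40.4
t 7.1833 pos [0.5312 0.2236 0.2116] yaw x -12.39 z [-0.001 -0.    -1.   ] q [ 0.33  0.31  1.51 -0.    1.32  2.11] F [-0.3 -0.3 -1.7] M [ 0.04  0.04 -0.01] w 0.0254 ff 40.36103367805481
tool shift [0.1141 0.4317 0.0018]
2250 [0.18465694 0.21337355 0.21974038]
```

```bash
python3 -m creep '[[1,[0.0027,0.0102,0],[0,0,0]],[1,[0.005,0.019,0],[0,0,0]],[1,[0.007,0.0265,0],[0,0,0]],[1,[0.007,0.0265,0],[0,0,0]],[1,[0.007,0.0265,0],[0,0,0]],[1,[0.007,0.0265,0],[0,0,0]],[1,[0.007,0.0265,0],[0,0,0]],[1,[0.007,0.0265,0],[0,0,0]],[1,[0.007,0.0265,0],[0,0,0]],[1,[0.007,0.0265,0],[0,0,0]],[1,[0.007,0.0265,0],[0,0,0]],[1,[0.007,0.0265,0],[0,0,0]],[1,[0.007,0.0265,0],[0,0,0]],[1,[0.007,0.0265,0],[0,0,0]],[1,[0.007,0.0265,0],[0,0,0]],[1,[0.007,0.0265,0],[0,0,0]],[1,[0.005,0.02,0],[0,0,0]],[1,[0.003,0.0115,0],[0,0,0]],[1,[0,0,0],[0,0,0]],[1,[0,0,0],[0,0,0]]]' >/dev/null
python3 -c "
from h import *
s=st([.55,-.2225,.045])
c,p,d=cam('top');w=cloud(c,d);X,Y,Z=np.moveaxis(w,-1,0)
m=(d>0)&(np.hypot(X-.55,Y+.2225)<.16)&(Z>.175)&(Z<.235)&(cv2.cvtColor(p,cv2.COLOR_RGB2HSV)[...,1]>35)
print(m.sum(),np.percentile(Z[m],[5,50,95]),cv2.minAreaRect((w[m][:,:2]*1000).astype(np.float32)))
"
```

```text
t 8.9 pos [ 0.5495 -0.2223  0.2115] yaw x -12.47 z [-0.001  0.001 -1.   ] q [-0.46  0.34  1.48  0.    1.33  1.33] F [ 0.4 -0.4 -1.6] M [ 0.03 -0.03 -0.02] w 0.0254 ff 40.33880352973938
tool shift [0.0008 0.0003 0.1665]
2081 [0.18486484 0.2129925  0.21982723] ((547.0717163085938, -220.9304962158203), (157.03826904296875, 207.68783569335938), 77.43267059326172)
```

```bash
python3 -m creep '[[1,[0,0,0.007],[0,0,0]],[1,[0,0,0.014],[0,0,0]],[1,[0,0,0.014],[0,0,0]],[1,[0,0,0.014],[0,0,0]],[1,[0,0,0.014],[0,0,0]],[1,[0,0,0.014],[0,0,0]],[1,[0,0,0.014],[0,0,0]],[1,[0,0,0.014],[0,0,0]],[1,[0,0,0.014],[0,0,0]],[1,[0,0,0.014],[0,0,0]],[1,[0,0,0.014],[0,0,0]],[1,[0,0,0.01],[0,0,0]],[1,[0,0,0.005],[0,0,0]],[1,[0,0,0.003],[0,0,0]],[1,[0,0,0],[0,0,0]],[1,[0,0,0],[0,0,0]],[1,[0,0,0],[0,0,0]]]'
```

```text
time_s: 10.37
position: [0.5508, -0.2224, 0.0479]
tcp_rot: [0.994, -0.108, 0.001, 0.0]
force: [0.2, -0.0, -2.8]
gripper_width: 0.0254
finger_force: 40.3
```

```bash
python3 -m creep '[[1,[0,0,0.003],[0,0,0]],[1,[0,0,0.003],[0,0,0]],[1,[0,0,0.002],[0,0,0]],[1,[0,0,0],[0,0,0]],[1,[0,0,0],[0,0,0]]]'; python3 -m creep '[[1,[0,0,0.002],[0,0,0]],[1,[0,0,0],[0,0,0]],[1,[0,0,0],[0,0,0]]]'
```

```text
time_s: 10.78
position: [0.5499, -0.2221, 0.0389]
tcp_rot: [0.994, -0.108, -0.0, -0.0]
force: [0.1, 0.1, -2.0]
gripper_width: 0.0252
finger_force: 40.3
time_s: 11.03
position: [0.5504, -0.2224, 0.0377]
tcp_rot: [0.994, -0.108, 0.0, 0.0]
force: [0.3, -0.2, 4.3]
gripper_width: 0.0253
finger_force: 41.0
```

Force shows contact, so the lid is on the mat. I'll let go and rise.

```bash
python3 -m creep '[[0.2,[0,0,0],[0,0,0]],[-0.4,[0,0,0],[0,0,0]],[-1,[0,0,0],[0,0,0]],[-1,[0,0,0],[0,0,0]],[-1,[0,0,0],[0,0,0]],[-1,[0,0,0],[0,0,0]],[-1,[0,0,0],[0,0,0]],[-1,[0,0,0],[0,0,0]],[-1,[0,0,0],[0,0,0]],[-1,[0,0,-0.01],[0,0,0]],[-1,[0,0,-0.02],[0,0,0]],[-1,[0,0,-0.03],[0,0,0]],[-1,[0,0,-0.03],[0,0,0]],[-1,[0,0,-0.03],[0,0,0]],[-1,[0,0,-0.03],[0,0,0]],[-1,[0,0,-0.03],[0,0,0]],[-1,[0,0,-0.03],[0,0,0]],[-1,[0,0,0],[0,0,0]],[-1,[0,0,0],[0,0,0]]]' >/dev/null
python3 -c "
from h import *
s=st([.531,.2245,.26])
c,p,d=cam('top');w=cloud(c,d);X,Y,Z=np.moveaxis(w,-1,0);cv2.imwrite('pics/t3.png',p[...,::-1])
m=(d>0)&(np.hypot(X-.55,Y+.2225)<.16)&(Z>.015)&(Z<.055)
print(m.sum(),np.percentile(Z[m],[5,50,95]),cv2.minAreaRect((w[m][:,:2]*1000).astype(np.float32)))
c,p,d=cam('side');w=cloud(c,d);X,Y,Z=np.moveaxis(w,-1,0)
def R2(m): print(m.sum(),w[m].mean(0),cv2.minAreaRect((w[m][:,:2]*1000).astype(np.float32)))
near=(d>0)&(np.hypot(X-.531,Y-.2245)<.06)
o=near&(Z>.1)&(p[...,0].astype(int)-p[...,2]>50); R2(o); R2(near&(Z>.112)&(Z<.14))
h=cv2.resize(p[140:200,200:270][...,::-1],None,fx=8,fy=8,interpolation=cv2.INTER_CUBIC);cv2.imwrite('pics/s3.png',h)
"
```

```text
t 12.6167 pos [ 0.5514 -0.2228  0.2504] yaw x -12.39 z [ 0.006 -0.003 -1.   ] q [-0.46  0.31  1.42 -0.    1.41  1.33] F [-0.2  0.  -1.2] M [ 0.01  0.03 -0.03] w 0.0854 ff 0.0
tool shift [-0.1158 -0.4325 -0.0109]
1185 [0.01570296 0.04130831 0.0470897 ] ((549.393310546875, -221.9476776123047), (159.77499389648438, 209.52674865722656), 77.97518920898438)
80 [0.53076589 0.22027489 0.12202784] ((542.6775512695312, 230.07241821289062), (70.10160827636719, 47.40099334716797), 37.61912536621094)
71 [0.5313365  0.21971115 0.1254828 ] ((530.5489501953125, 220.0877685546875), (21.798831939697266, 54.59067153930664), 77.22285461425781)
```

View pics/s3.png

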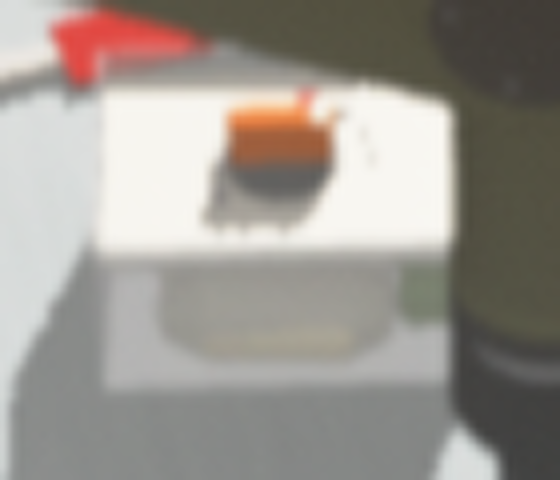

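The crop shows the open box, with the orange wing about along the box's long side at (280,125). Its white end is at (335,115), towards +x, and the red dot behind it at (305,98). The lid lies flat at (0.549, -0.222), top 0.041. Now over the dial.

```bash
python3 -m creep '[[-1,[-0.0077,-0.0288,0],[0,0,0]],[-1,[-0.0077,-0.0288,0],[0,0,0]],[-1,[-0.0077,-0.0288,0],[0,0,0]],[-1,[-0.0077,-0.0288,0],[0,0,0]],[-1,[-0.0077,-0.0288,0],[0,0,0]],[-1,[-0.0077,-0.0288,0],[0,0,0]],[-1,[-0.0077,-0.0288,0],[0,0,0]],[-1,[-0.0077,-0.0288,0],[0,0,0]],[-1,[-0.0077,-0.0288,0],[0,0,0]],[-1,[-0.0077,-0.0288,0],[0,0,0]],[-1,[-0.0077,-0.0288,0],[0,0,0]],[-1,[-0.0077,-0.0288,0],[0,0,0]],[-1,[-0.0077,-0.0288,0],[0,0,0]],[-1,[-0.0077,-0.0288,0],[0,0,0]],[-1,[-0.0077,-0.0288,0],[0,0,0]],[-1,[0,0,0.02],[0,0,0]],[-1,[0,0,0.02],[0,0,0]],[-1,[0,0,0],[0,0,0]],[-1,[0,0,0],[0,0,0]]]' >/dev/null
python3 -c "
from h import *
c,p,d=cam('wrist');w=cloud(c,d);X,Y,Z=np.moveaxis(w,-1,0);cv2.imwrite('pics/w4.png',p[...,::-1])
o=(d>0)&(np.hypot(X-.531,Y-.2245)<.06)&(Z>.125)&(Z<.14)
r=cv2.minAreaRect((w[o][:,:2]*1000).astype(np.float32));print(o.sum(),r,np.median(Z[o]))
st([r[0][0]/1000,r[0][1]/1000,.094])
"
```

```text
1173 ((531.4232177734375, 225.81216430664062), (14.119336128234863, 55.038421630859375), 78.02914428710938) 0.13209159326664424
t 14.35 pos [0.5291 0.2241 0.206 ] yaw x -12.4 z [-0.003 -0.001 -1.   ] q [ 0.33  0.32  1.52 -0.    1.31  2.11] F [0.  0.4 0.4] M [0.02 0.01 0.01] w 0.0855 ff 0.0
tool shift [ 0.0022 -0.0023  0.112 ]
```

View pics/w4.png

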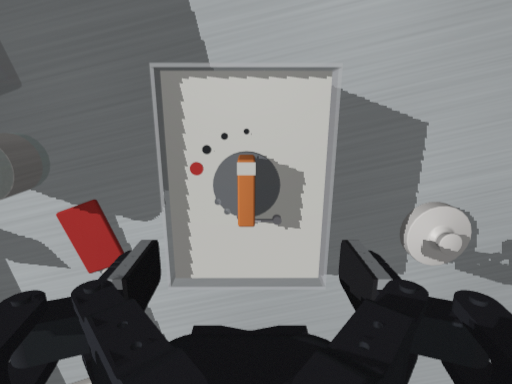

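The view confirms it: white end up (+x) at (246,168), red dot at (196,169) anticlockwise, wing aligned with the tool. I'll descend and grip.

```bash
python3 -m creep '[[-1,[0.0015,-0.002,0.01],[0,0,0]],[-1,[0,0,0.02],[0,0,0]],[-1,[0,0,0.02],[0,0,0]],[-1,[0,0,0.02],[0,0,0]],[-1,[0,0,0.02],[0,0,0]],[-1,[0,0,0.012],[0,0,0]],[-1,[0,0,0.008],[0,0,0]],[-1,[0,0,0],[0,0,0]],[-1,[0,0,0],[0,0,0]],[1,[0,0,0],[0,0,0]],[1,[0,0,0],[0,0,0]],[1,[0,0,0],[0,0,0]],[1,[0,0,0],[0,0,0]],[1,[0,0,0],[0,0,0]],[1,[0,0,0],[0,0,0]],[1,[0,0,0],[0,0,0]],[1,[0,0,0],[0,0,0]]]' 60; python3 -c "
from h import *
st([.5312,.2252,.094])"
```

```text
time_s: 15.77
position: [0.5319, 0.2256, 0.0977]
tcp_rot: [0.994, -0.108, 0.0, 0.0]
force: [-0.6, -2.9, 5.4]
gripper_width: 0.0126
finger_force: 59.5
t 15.7667 pos [0.5319 0.2256 0.0977] yaw x -12.38 z [ 0.    -0.001 -1.   ] q [ 0.33  0.42  1.66 -0.    1.06  2.12] F [-0.6 -2.9  5.4] M [-0.4   0.23  0.02] w 0.0126 ff 59.5026558637619
tool shift [-0.0006  0.0006  0.0037]
```

Held. Turn by −1.27 rad (13 rows of −0.098).

```bash
python3 -m creep '[[1,[0,0,0],[0,0,-0.098]],[1,[0,0,0],[0,0,-0.098]],[1,[0,0,0],[0,0,-0.098]],[1,[0,0,0],[0,0,-0.098]],[1,[0,0,0],[0,0,-0.098]],[1,[0,0,0],[0,0,-0.098]],[1,[0,0,0],[0,0,-0.098]],[1,[0,0,0],[0,0,-0.098]],[1,[0,0,0],[0,0,-0.098]],[1,[0,0,0],[0,0,-0.098]],[1,[0,0,0],[0,0,-0.098]],[1,[0,0,0],[0,0,-0.098]],[1,[0,0,0],[0,0,-0.098]],[1,[0,0,0],[0,0,0]],[1,[0,0,0],[0,0,0]],[1,[0,0,0],[0,0,0]],[1,[0,0,0],[0,0,0]],[1,[0,0,0],[0,0,0]]]'; python3 -c "
from h import *
st()
for n in ['side','wrist']:
  c,p,d=cam(n);w=cloud(c,d);X,Y,Z=np.moveaxis(w,-1,0)
  cv2.imwrite('pics/%s5.png'%n,p[...,::-1])
  o=(d>0)&(np.hypot(X-.531,Y-.2245)<.04)&(Z>.105)&(Z<.14)&(p[...,0].astype(int)-p[...,2]>60)
  print(n,o.sum(),o.sum()>5 and cv2.minAreaRect((w[o][:,:2]*1000).astype(np.float32)))
"
```

```text
time_s: 17.27
position: [0.5316, 0.226, 0.0977]
tcp_rot: [0.863, 0.504, -0.0, -0.0]
force: [-0.8, -1.5, 6.5]
gripper_width: 0.0125
finger_force: 59.5
t 17.2667 pos [0.5316 0.226  0.0977] yaw x 60.59 z [-0.  0. -1.] q [0.33 0.42 1.66 0.   1.06 0.84] F [-0.8 -1.5  6.5] M [-0.22  0.42 -0.1 ] w 0.0125 ff 59.536394476890564
side 39 ((526.179931640625, 217.46939086914062), (49.14720153808594, 12.757163047790527), 74.75)
wrist 2836 ((531.611328125, 226.63800048828125), (55.30779266357422, 13.570367813110352), 60.937110900878906)
```

View pics/wrist5.png

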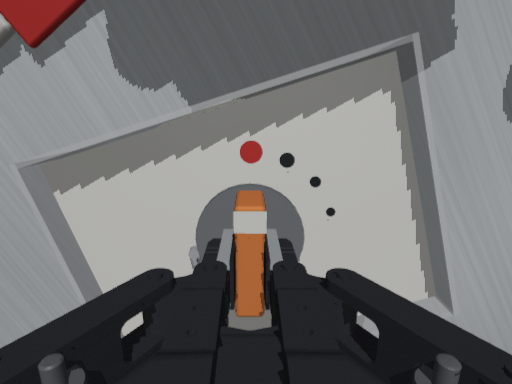

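The white end (250,222) points straight at the red dot (251,152). The wing has turned about 73° (1.27 rad), and the 0.10 N m moment matches the third click. Handing in.

```bash
python3 -c "
from bench import bot
print(bot.hand_in())"
```

```text
the job is handed in; nothing more can be done
None
```

The job is handed in, though the judge returned no verdict: the lid lies flat, let go, within about 1 mm of the mat's centre, and the fingers hold the dial at the third click (about 1.27 rad).

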